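Load a jar into the packing lane and clamp the row with the squeeze-release stop

ROBOT

A 6-joint arm with a two-finger parallel gripper is mounted at the origin on a cart in front of the work surface, level with it; the furniture and walls round the work are solid. World frame = base frame: x ahead of the robot, y to its left, z up, the work surface at z = 0. Lengths are in m, angles in rad, forces in N, time in s.
With the tool pointing down it reaches from about 0.3 to 0.775 m from the base axis. Payload 14.6 kg.
Tool frame: the origin (TCP) lies at the centre of the arm's flange, where the gripper is bolted on; the fingertips stand 199 mm ahead of it and the grasp point (between the pads) lies 180 mm ahead of it; x points along the fingers, y is the direction in which the jaws open and shut, and the axes are right-handed (so a half turn about x gives the same grasp; the last joint's range is limited). The gripper opens to 94 mm and grips with 3 to 60 N. Pads are 16 mm wide; open, the fingers measure 119 mm over their backs; the gripper's body (75 mm by 177 mm) begins 78 mm behind the grasp point.
Start: joints at [1.119, 0.3, 1.521, -0, 1.321, -0.067], TCP at [0.206, 0.51, 0.405] pointing down, gripper open.
Joint ranges: [-3.03, 3.03], [-0.79, 2.21], [0.23, 2.52], [-1.04, 4.18], [0, 3.07], [-2.55, 2.55]. Speed limits (rad/s): [2.22, 2.22, 2.57, 3.14, 3.14, 3.14].

INTERFACE

Orientations are given as a unit quaternion [w, x, y, z].
In Python, from rig import manip gives the robot as it stands. The module is installed in compiled form; this text tells all that it offers.
- The arm moves only by the tool apply_moves, never from a script. Its argument "steps" is one flat list of numbers, 7 for each row, row after row: the shift along the world's x, y, z in m, then the turn, a rotation vector about the world's x, y, z in rad, then the closure in counts, from 0 (fully open) to 255 (shut). In form: [x, y, z, rx, ry, rz, grip, x, y, z, rx, ry, rz, grip, ...]. A call has 1 to 12 rows; each row shifts and turns the commanded pose from where the row before left it; what a row does not reach is not made up. A row lasts 1/10 s, in which the tool goes at most 50 mm and 8.59 degrees, less where a joint would pass 70% of its speed; a pose out of reach is approached as far as the arm can. A call is refused whole if a number of a shift passes 0.05 or a number of a turn 0.15, either way. A call with a gripper value outside its range is refused whole. The fingers move at their own pace and stop on an object; "squeeze" is the grip in N (left out, the last holds). Time passes only in rows, so rows that do not move let the fingers close. It gives the time, the measured TCP pose, the force and the opening at its end, in the units of the state.
- manip.state(): the state, without advancing time (a new reading comes with each control period).
- manip.read_camera(name): name is "scene" or "top" or "wrist"; returns a dict with "pixels" (480x640x3 uint8, blue, green, red), "fx", "fy", "cx", "cy" (pixels), "world_from_camera" (4x4, takes a point from camera to world coordinates). Camera axes: x right, y down, z forward; pixel columns grow to the right and rows downward; lengths in m; the calibration is good to about 2 mm. A picture is of the moment at which its call begins. There is no depth.
- manip.finish_job(): hands the job in, once; it reports no verdict.
The state is a dict: "t": time; "qpos": joint angles; "joint_velocities": joint speeds; "effort": joint torques, N m; "ee_pos": TCP position; "tool_rot": TCP orientation; "ft_force": force on the tool from outside, world axes, zero at the start; "ft_torque": the same for the moment, N m; "gripper_width": opening from 0.0 (shut) to 1.0 (fully open).
Only numpy, scipy, OpenCV 4.12 (cv2) and the standard library are available. Lean on these libraries where they do the work, as an engineer would, in place of code of your own. Each camera call takes 0.05 s, during which the arm holds its last target. There are 200 camera calls.

TASK

Stand the loose filled jar upright in the packing lane, between the jar already there and the sliding stop. Then hold the stop's red release lever squeezed, slide the stop up until its sprung pad holds both jars snugly against the end wall (pad clearly pressed in, but not hard on its end), and let go so that the stop locks in a notch. Do not press the glass hard, tip a jar or force the latch, and leave the empty jar alone.

Things in the scene. Friction and masses are not known exactly. Their poses are not given: they have to be found in the camera images.
- jar_lane: Fixed packing lane. Origin at table height, z up, jars in a row along y. Plate x +-58, y -203 to +155 mm; floor for jars at z = 10 mm. Guide rails, tops at z = 24 mm, inner faces at x = +-39 mm. A green end wall (top z = 70 mm) closes the -y end, its face anywhere from y = -180 to -146 mm: not measured, find the end of the row by feel. The stop slides from +y toward -y.
- notch_bar: Front guide rail (-x side) with a tooth every 10 mm along y on its outer side; origin 10 mm above the lane's, axes as the lane. Let go, the lever's pawl drops between the rounded teeth and locks the stop both ways. If the lever has not sprung fully back, it sits on a tooth: squeeze again, shift the stop a few mm, let go. Over 40 N on the teeth is forcing the latch: push only while squeezing.
- stop: Sliding stop, grey block 74 (x) x 50 (y) x 41 mm high, axes as the lane; origin at table height under the block's middle. Slides along lane y only (friction 1 N, drag 2 N at 30 mm/s, plus about 2 N per jar pushed); starts in a notch or on a tooth, origin at lane y = +100 to +125 mm; can go to y = -15 mm. Two upright grips on it are pinched across the lane (along x): stop_grip.
- pad_rest (a point): Moves with the stop: where the face of its black rubber pad is when not pushed in (60 wide, 52 high, point at its centre, 70 mm to -y of the stop's origin). The pad gives 28 mm on springs: 3 N to start, +0.5 N per mm, 17 N fully in. It must end pressing with 5 to 16 N; over 22 N is too hard. On letting go it pushes the stop back to a notch, up to 15 mm (7 N): let go at about 13 to 15 N.
- stop_grip (a point): Middle of the stop's grips when squeezed, 95 mm above the table, axes as the lane. Black fixed grip (40 mm long in y): outer face at x = +18 mm of this point. Red lever plate (34 mm in y): outer face at x = -18 mm squeezed, about -30 mm free, leaning out to -36 at its top. Both reach 118 mm above the table. 36 mm across squeezed. Room for fingers down to 76 mm above the table.
- release_lever (a joint): Hinge of the red release lever on the stop, along lane y, 48 mm above the table: 0 rad = free, pawl fully in a notch; 0.26 rad = fully squeezed against its end. The pawl is clear of the teeth above about 0.2 rad. A spring pushes the lever back, 7.5 N at the grip at first and 13 N when fully squeezed; it must stay squeezed while the stop is slid (grip firmly, 40 to 70 N).
- new_jar_center (a point): Centre (half-way up) of the loose filled jar with its beige cap on, 66 mm diameter, 91 mm high, 240 g (170 to 340 g); cap 62 mm diameter, its top 45.5 mm above this point. It stands on the table left of the tape dispenser, next to the empty jar. Jar axis = z.
- new_jar: The same loose filled jar; origin at the centre of its underside.
- lane_jar_center (a point): Centre (half-way up) of the filled jar, same size, that already stands in the lane near the end wall, not yet against it.
- lane_jar: The same jar in the lane; origin at the centre of its underside.
- open_jar_center (a point): Centre (half-way up) of the empty clear open jar, 66 mm diameter, 87 mm high, a bystander that must stay where it is.
- open_jar: The same empty jar; origin at the centre of its underside.
Mind the look-alikes: they are no part of the job. Leave any orange look-alike of the lane_jar alone.

How it is judged:
On the way, in this order (a step that is already met when the one before it is completed fails the run):
1. the loose jar stands upright on the lane floor between the lane's jar and the stop (x of new_jar in the frame of jar_lane between -0.009 and 0.009 m and z of new_jar in the frame of jar_lane between 0.006 and 0.014 m and y of new_jar in the frame of jar_lane between -0.09 and 0.035 m and angle between new_jar's own z axis and vertical below 0.1 rad and contact force between the fingers and new_jar below 0.1 N), for 0.2 s.
2. the release lever is held squeezed while the stop is slid toward the jars (value of joint release_lever above 0.19 rad and y of stop in the frame of jar_lane below 0.075 m), for 0.2 s.
At the end, for the whole second after the job is handed in: Both filled jars stand upright (within 0.1 rad) on the lane floor between the rails (within 9 mm of the centre line), touching each other with more than 1 N and at rest; the stop's pad presses the new jar with 5 to 16 N; the release lever is let go and back (below 0.06 rad), its pawl in a notch (value of joint release_lever below 0.06 rad and contact force between stop and new_jar between 5 and 16 N and contact force between new_jar and lane_jar above 1 N and angle between each of new_jar, lane_jar's own z axis and vertical below 0.1 rad and x of new_jar in the frame of jar_lane between -0.009 and 0.009 m and x of lane_jar in the frame of jar_lane between -0.009 and 0.009 m and z of each of new_jar, lane_jar in the frame of jar_lane below 0.014 m and linear speed of each of new_jar, stop below 0.02 m/s).
It fails at once if the stop presses the new jar with more than 22 N (contact force between stop and new_jar above 22 N).
It fails at once if the latch is forced: more than 40 N between the stop's pawl and the notch bar (contact force between stop and notch_bar above 40 N).
It fails at once if a filled jar is tipped by more than 0.5 rad (angle between any of new_jar, lane_jar's own z axis and vertical above 0.5 rad).
It fails at once if the empty jar is moved by more than 30 mm (distance of open_jar from where it was at the start of the episode above 0.03 m).
It also fails if it takes over 64 s, if anything falls off the work surface, if the arm or the gripper's body presses on something with over 40 N, if the wrist force passes 120 N, or if a joint passes its speed limit or range.

## Working session

There is one attempt and no reset: what is moved stays moved. The work goes in short steps, Python scripts to look and compute and a tool call to move; the robot and the scene stay as the last step left them, time stands still between calls to the robot, and variables do not carry over. Pictures are saved under pics/ and viewed, about 8 in all and at most 12, crops included, and the job is handed in when it is done.

Besides the shell and the picture viewer there is one more tool, called as name(argument=value, ...) on one line, values as JSON. apply_moves: Moves the arm, as the interface text tells. Its arguments: {"type":"object","properties":{"steps":{"type":"array"},"squeeze":{"type":"number"}},"required":["steps"]}

```bash
mkdir -p pics
python3 - <<'E'
from rig import manip
import cv2,numpy as np
s=manip.state();print({k:np.round(v,3).tolist() for k,v in s.items()})
for n in("scene","top"):
    c=manip.read_camera(n);cv2.imwrite(f"pics/{n}0.png",c["pixels"])
    np.savez(f"{n}.npz",**c)
    print(n,c["fx"],c["fy"],c["cx"],c["cy"],np.round(c["world_from_camera"],3).tolist())
E
```

```text
{'t': 0.0, 'qpos': [1.119, 0.3, 1.522, 0.0, 1.321, -0.067], 'joint_velocities': [0.002, -0.001, 0.001, 0.0, 0.0, 0.0], 'effort': [-0.001, -53.181, -35.273, 0.071, 0.024, -0.0], 'ee_pos': [0.206, 0.51, 0.404], 'tool_rot': [0.694, 0.135, 0.694, -0.136], 'ft_force': [-0.14, 0.826, 0.117], 'ft_torque': [-0.012, 0.013, 0.019], 'gripper_width': 0.997}
scene 592.402043905709 592.402043905709 330.6169675134261 236.93990231123558 [[0.723, -0.434, 0.537, -0.048], [-0.69, -0.467, 0.552, -0.578], [0.011, -0.77, -0.638, 0.766], [0.0, 0.0, 0.0, 1.0]]
top 537.5201191112596 537.5201191112596 326.80886859903586 231.10757592426407 [[0.022, -0.98, 0.196, 0.322], [-1.0, -0.024, -0.007, 0.016], [0.012, -0.196, -0.981, 1.096], [0.0, 0.0, 0.0, 1.0]]
```

View pics/top0.png

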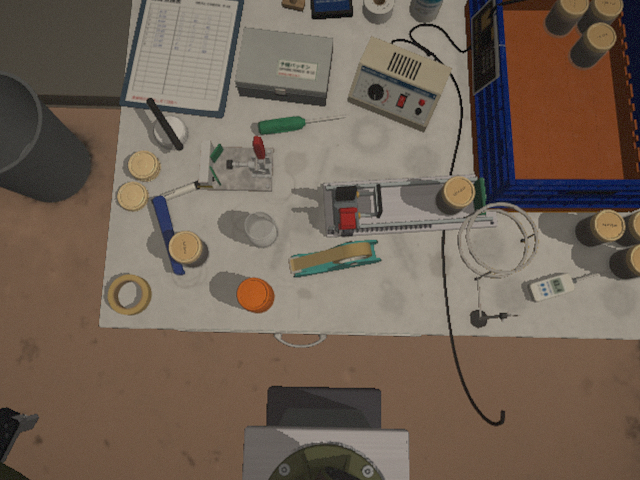

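View pics/scene0.png

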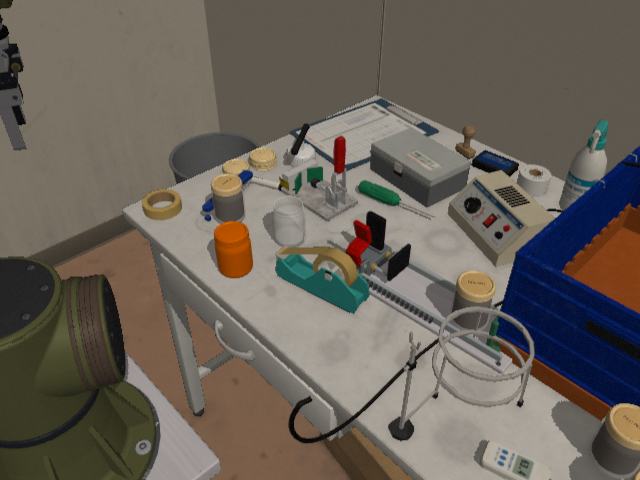

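Candidates for the loose filled jar, top view: beige-capped jar (187,248); flat loose lids (143,165) and (131,195); orange jar (255,295); lane jar (458,195); other filled jars by and in the crate (605,228), (567,12). The one next to the empty jar (262,228) and left of the dispenser (335,257) is (187,248). I'll check it in a close crop.

Run:
```python
import cv2,numpy as np
t=cv2.imread("pics/top0.png")
def crop(im,x,y,w,h,f,step=20):
    o=cv2.resize(im[y:y+h,x:x+w],None,fx=f,fy=f,interpolation=cv2.INTER_CUBIC)
    for u in range(-(-x//step)*step,x+w,step):
        cv2.line(o,((u-x)*f,0),((u-x)*f,6),(0,0,255),1);cv2.putText(o,str(u),((u-x)*f+2,14),0,.35,(0,0,255),1)
    for v in range(-(-y//step)*step,y+h,step):
        cv2.line(o,(0,(v-y)*f),(6,(v-y)*f),(0,0,255),1);cv2.putText(o,str(v),(8,(v-y)*f+4),0,.35,(0,0,255),1)
    return o
a=crop(t,310,165,200,80,4)
b=crop(t,150,205,160,60,5)
cv2.imwrite("pics/c1.png",np.vstack([a,b])[:600])
```

```text
(no output)
```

View pics/c1.png

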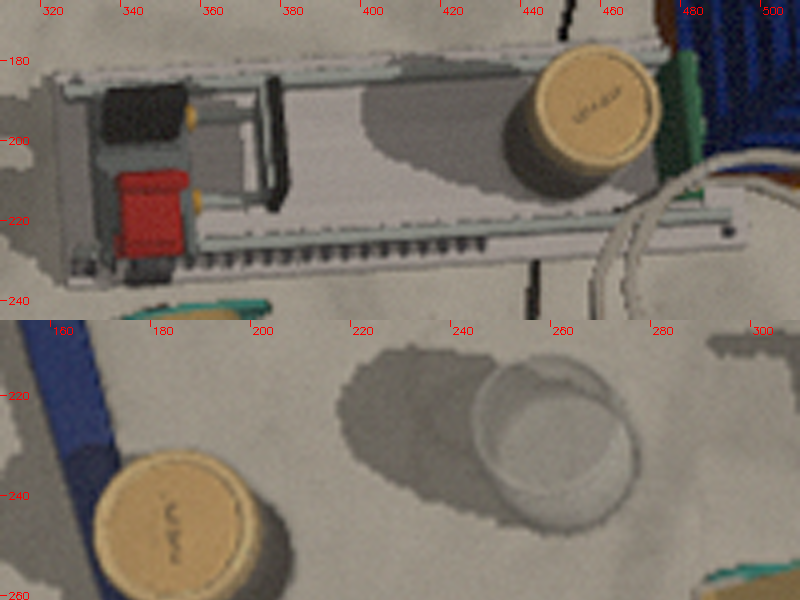

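The crop confirms it: the chosen jar is beige-capped and filled, with its cap at about (185,247), next to the clear open jar at (261,230). The lane plate corners are at about (324,184.5), (327,236.5) and (496.5,226). The pad face is at about (382,198) and the lane jar cap at about (457,192). Next I'll compute their positions.

```bash
cat > h.py <<'E'
import numpy as np,cv2
from scipy.optimize import least_squares
def cam(n):return dict(np.load(n+".npz"))
def ray(c,u,v,z):
    T=c["world_from_camera"];d=T[:3,:3]@[(u-c["cx"])/c["fx"],(v-c["cy"])/c["fy"],1];o=T[:3,3]
    return o+d*(z-o[2])/d[2]
def proj(c,P):
    T=c["world_from_camera"];p=(np.atleast_2d(P)-T[:3,3])@T[:3,:3]
    return np.c_[c["fx"]*p[:,0]/p[:,2]+c["cx"],c["fy"]*p[:,1]/p[:,2]+c["cy"]]
def lane(p,P):  # p = x,y,yaw
    c,s=np.cos(p[2]),np.sin(p[2]);P=np.atleast_2d(P)
    return np.c_[p[0]+c*P[:,0]-s*P[:,1],p[1]+s*P[:,0]+c*P[:,1],P[:,2]]
a=np.linspace(0,2*np.pi,40)
def cyl(x,y,z0,z1,r): return np.vstack([np.c_[x+r*np.cos(a),y+r*np.sin(a),z+0*a] for z in(z0,z1)])
def beige(im):
    h=cv2.cvtColor(im,cv2.COLOR_BGR2HSV);return cv2.inRange(h,(12,60,110),(28,190,255))
def capfit(c,u,v,z1=.091):   # hull bbox fit of the cap cylinder seen near u,v
    m=beige(c["pixels"]);n,l,st,ce=cv2.connectedComponentsWithStats(m)
    k=np.argmin([np.hypot(*(q-[u,v]))+(1e6 if i==0 or st[i,4]<200 else 0) for i,q in enumerate(ce)])
    pts=np.argwhere(l==k)[:,::-1].astype(np.float32);hull=cv2.convexHull(pts)[:,0]
    hc,hr=cv2.minEnclosingCircle(hull)
    tgt=np.r_[hull.min(0)-.5+.5,hull.max(0)+.5]
    def f(p):
        q=proj(c,cyl(p[0],p[1],z1-.014,z1,.031));return np.r_[q.min(0),q.max(0)]-np.r_[hull.min(0)-.5,hull.max(0)+.5]
    r=least_squares(f,ray(c,u,v,z1)[:2],loss="soft_l1");return r.x,f(r.x),st[k]
E
python3 - <<'E'
from h import *
T,S=cam("top"),cam("scene")
for n,t,s,z in(("new",(185,247),(228,183),.091),("lane",(457,192),(475,287),.101)):
    print(n,[ (np.round(x[0],4),np.round(x[1],1)) for x in(capfit(T,*t,z),capfit(S,*s,z))])
L=np.array([[.058,.155,.008],[-.058,.155,.008],[-.058,-.203,.008]])
uv=np.array([[323.8,184.5],[327,236.5],[496.5,226]])
f=lambda p:(proj(T,lane(p,L))-uv).ravel()
r=least_squares(f,[.45,-.1,0]);p=r.x;print("lane",p,f(p).round(1)); np.save("lane.npy",p)
print("open",ray(T,261,230,.05))
im=S["pixels"].copy();im2=T["pixels"].copy()
for c,i in((S,im),(T,im2)):
    for P in([[.058,.155,.008],[-.058,.155,.008],[-.058,-.203,.008],[.058,-.203,.008]],[[.039,.155,.024],[.039,-.16,.024]],[[-.039,.155,.024],[-.039,-.16,.024]]):
        cv2.polylines(i,[np.round(proj(c,lane(p,P))*16).astype(int)],len(P)>2,(0,255,0),1,16,4)
a1=cv2.resize(im[190:390,320:540],None,fx=3,fy=3);a2=cv2.resize(im2[165:250,310:510],None,fx=3,fy=3)
cv2.imwrite("pics/c2.png",a1[:600]);cv2.imwrite("pics/c2b.png",a2)
E
```

```text
new [(array([0.4874, 0.2773]), array([-0.7, -0.7,  0.8,  0.7])), (array([0.4938, 0.2745]), array([ 3.3, 14.2, -4.1, -1.6]))]
lane [(array([ 0.6073, -0.2454]), array([-1.4, -0.9,  1.4,  0.9])), (array([ 0.6049, -0.2471]), array([-1.1,  0. ,  1.1, -0.1]))]
lane [ 0.59760929 -0.14069554  0.09094322] [-1.2 -1.2 -0.6  0.9  1.9  0.1]
open [0.52972604 0.13860348 0.05      ]
```

View pics/c2.png

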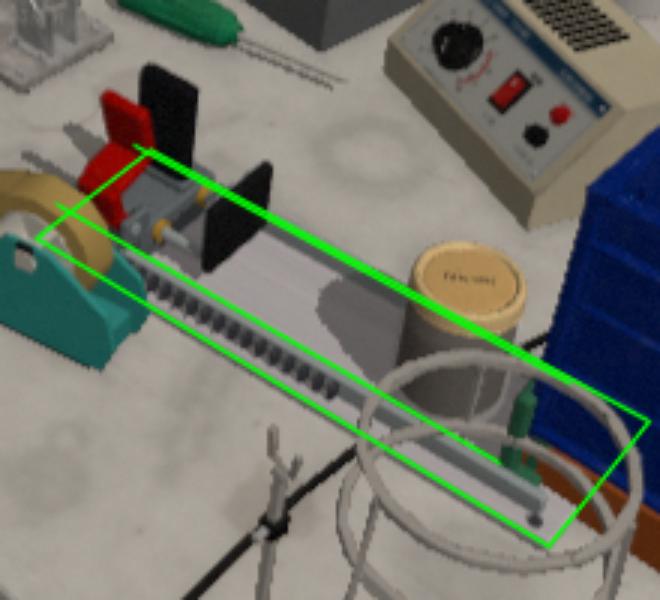

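Run:
```python
from h import *
T=cam("top");p=np.load("lane.npy")
i=cv2.resize(T["pixels"][165:250,310:510],None,fx=4,fy=4,interpolation=cv2.INTER_CUBIC)
j=i.copy()
for P in([[.058,.155,.008],[-.058,.155,.008],[-.058,-.203,.008],[.058,-.203,.008]],[[.039,.155,.024],[.039,-.16,.024]],[[-.039,.155,.024],[-.039,-.16,.024]]):
    q=(proj(T,lane(p,P))-[310,165]+.5)*4
    cv2.polylines(j,[np.round(q).astype(int)],len(P)>2,(0,255,0),1)
o=np.vstack([i[:290],j[:300]]);cv2.imwrite("pics/c3.png",o[:600])
```

```text
(no output)
```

View pics/c3.png

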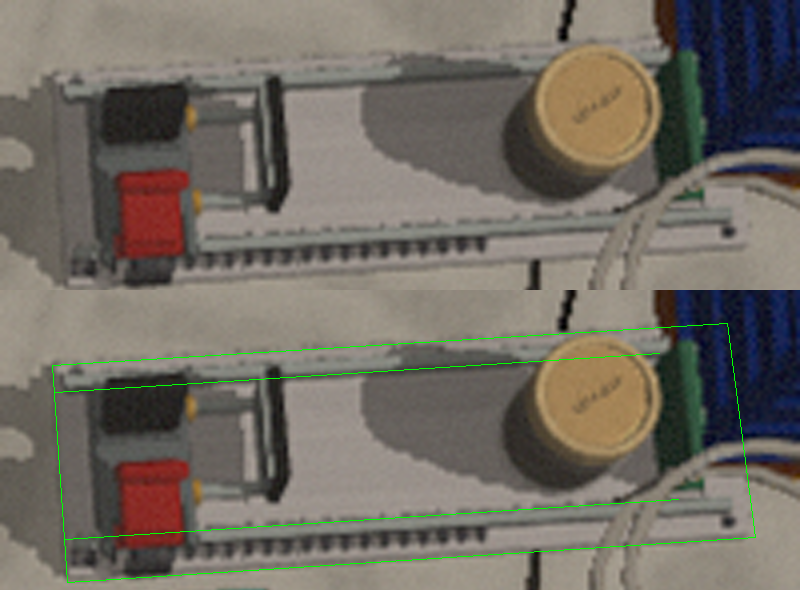

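Run:
```python
from h import *
from scipy.optimize import minimize
T,S=cam("top"),cam("scene");p0=np.array([.599,-.139,.085])
def grad(c):
    g=cv2.GaussianBlur(cv2.cvtColor(c["pixels"],6),(0,0),1.0).astype(np.float32)
    return np.minimum(np.hypot(cv2.Sobel(g,5,1,0)/4,cv2.Sobel(g,5,0,1)/4),25)
G={0:grad(T),1:grad(S)};C={0:T,1:S}
def seg(a,b,n=60):return np.linspace(a,b,n)
top=[seg((-.058,.15,.010),(-.058,-.15,.010)),seg((-.039,.06,.024),(-.039,-.12,.024)),seg((.039,.06,.024),(.039,-.09,.024)),seg((.039,.13,.024),(.039,.155,.024),6),seg((-.058,.155,.01),(.058,.155,.01),40),seg((-.058,-.203,.01),(-.042,-.203,.01),12)]
sc=[seg((-.058,.03,.010),(-.058,-.12,.010)),seg((-.039,.03,.024),(-.039,-.09,.024)),]
def score(p,which=(0,1)):
    t=0
    for k,L in((0,top),(1,sc)):
        if k in which:
            q=proj(C[k],lane(p,np.vstack(L))).astype(np.float32)
            t+=cv2.remap(G[k],q[None,:,:1],q[None,:,1:],1).sum()
    return t
for w in((0,),(1,),(0,1)):
    best=max(((score(p0+[dx,dy,r],w),dx,dy,r) for dx in np.arange(-.01,.0101,.001) for dy in np.arange(-.012,.0121,.002) for r in np.arange(-.03,.0301,.003)))
    r=minimize(lambda q:-score(p0+q*[.001,.001,.003],w),np.array(best[1:])/[.001,.001,.003],method="Nelder-Mead")
    p=p0+r.x*[.001,.001,.003];print(w,p.round(4),-r.fun)
    R=np.array([[np.cos(p[2]),np.sin(p[2])],[-np.sin(p[2]),np.cos(p[2])]])
    print(" lane jar in lane",(R@(np.array([.606,-.246])-p[:2])).round(4))
np.save("lane.npy",p)
print("pad top y:",[ (R@(ray(T,u,v,.0+z)[:2]-p[:2])).round(4) for u,v,z in((379.5,184,.06),(381,216,.06))])
```

```text
(0,) [ 0.5929 -0.1273  0.085 ] 3563.64697265625
 lane jar in lane [ 0.003  -0.1194]
(1,) [ 0.589  -0.1275  0.0786] 2902.642333984375
 lane jar in lane [ 0.0076 -0.1195]
(0, 1) [ 0.591  -0.1271  0.0518] 5925.279296875
 lane jar in lane [ 0.0088 -0.1196]
pad top y: [array([0.0381, 0.0299]), array([-0.0277,  0.0301])]
```

```bash
cat >> h.py <<'E'
from scipy.spatial.transform import Rotation as R3
def tool(s):
    R=R3.from_quat(np.roll(s["tool_rot"],-1)).as_matrix();return np.array(s["ee_pos"]),R
def show(s):
    p,R=tool(s);print("t",round(s["t"],2),"tcp",p.round(4),"x",R[:,0].round(3),"jaw",R[:,1].round(3),"jawyaw",np.arctan2(R[1,1],R[0,1]).round(4),"F",np.round(s["ft_force"],2),"w",round(s["gripper_width"],3),"q",np.round(s["qpos"],2))
E
python3 - <<'E'
from h import *
from rig import manip
show(manip.state())
E
```

```text
t 0.1 tcp [0.2065 0.5097 0.4041] x [-0.    -0.001 -1.   ] jaw [ 0.375  0.927 -0.001] jawyaw 1.186 F [ 0.01 -0.01 -0.7 ] w 1.0 q [ 1.12  0.3   1.52  0.    1.32 -0.07]
```

apply_moves(steps=[0.024,-0.043,0,0,0,-0.0917,0,0.024,-0.043,0,0,0,-0.0917,0,0.024,-0.043,0,0,0,-0.0917,0,0.024,-0.043,0,0,0,-0.0917,0,0.024,-0.043,0,0,0,-0.0917,0,0.024,-0.043,0,0,0,-0.0917,0,0.024,-0.043,0,0,0,-0.0917,0,0.024,-0.043,0,0,0,-0.0917,0,0.024,-0.043,0,0,0,-0.0917,0,0.024,-0.043,0,0,0,-0.0917,0,0.024,-0.043,0,0,0,-0.0917,0,0.024,-0.043,0,0,0,-0.0917,0], squeeze=20)

```text
t: 1.3
ee_pos: [0.495, -0.0083, 0.4045]
tool_rot: [0.52, 0.479, 0.52, -0.479]
ft_force: [1.1, 1.0, -0.3]
gripper_width: 1.002
```

apply_moves(steps=[0,-0.04,0.02,0,0,0,0,0,-0.03,0.02,0,0,0,0,0,0,0,0,0,0,0,0,0,0,0,0,0,0])

```text
t: 1.7
ee_pos: [0.4944, -0.0764, 0.4443]
tool_rot: [0.521, 0.478, 0.521, -0.478]
ft_force: [-0.0, 0.4, -0.9]
gripper_width: 1.0
```

Run:
```python
from h import *
from rig import manip
show(manip.state());c=manip.read_camera("wrist");np.savez("wrist.npz",**c);cv2.imwrite("pics/w0.png",c["pixels"])
print(c["fx"],np.round(c["world_from_camera"],3).tolist())
```

```text
t 1.7 tcp [ 0.4944 -0.0764  0.4443] x [-0.  0. -1.] jaw [ 0.996  0.084 -0.   ] jawyaw 0.0844 F [-0.04  0.44 -0.89] w 1.0 q [-0.23  0.16  1.6   0.    1.38 -0.31]
340.7599702614371 [[0.996, 0.082, 0.021, 0.489], [0.085, -0.963, -0.256, -0.002], [-0.001, 0.256, -0.967, 0.425], [0.0, 0.0, 0.0, 1.0]]
```

View pics/w0.png

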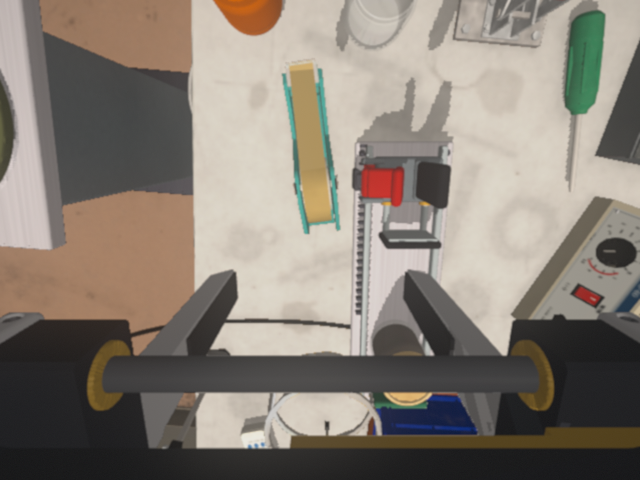

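Run:
```python
from h import *
from scipy.optimize import minimize
T,W=cam("top"),cam("wrist");p0=np.array([.595,-.135,.08])
def grad(c):
    g=cv2.GaussianBlur(cv2.cvtColor(c["pixels"],6),(0,0),1.0).astype(np.float32)
    return np.minimum(np.hypot(cv2.Sobel(g,5,1,0)/4,cv2.Sobel(g,5,0,1)/4),25)
C=[T,W];G=[grad(T),grad(W)]
seg=lambda a,b,n=60:np.linspace(a,b,n)
top=[seg((-.058,.15,.010),(-.058,-.15,.010)),seg((-.039,.06,.024),(-.039,-.12,.024)),seg((.039,.06,.024),(.039,-.09,.024)),seg((-.058,.155,.01),(.058,.155,.01),40)]
wr=[seg((-.058,.15,.010),(-.058,-.05,.010)),seg((.058,.15,.01),(.058,.02,.01)),seg((-.058,.155,.01),(.058,.155,.01),60),seg((-.039,.04,.024),(-.039,-.04,.024))]
def score(p,w):
    t=0
    for k,L in((0,top),(1,wr)):
        if k in w:
            q=proj(C[k],lane(p,np.vstack(L))).astype(np.float32);t+=cv2.remap(G[k],q[None,:,:1],q[None,:,1:],1).sum()
    return t
for w in((0,),(1,),(0,1)):
    b=max(((score(p0+[dx,dy,r],w),dx,dy,r) for dx in np.arange(-.014,.0141,.002) for dy in np.arange(-.024,.0241,.002) for r in np.arange(-.06,.061,.004)))
    r=minimize(lambda q:-score(p0+q*[.001,.001,.003],w),np.array(b[1:])/[.001,.001,.003],method="Nelder-Mead")
    p=p0+r.x*[.001,.001,.003];print(w,p.round(4),-r.fun)
    R=np.array([[np.cos(p[2]),np.sin(p[2])],[-np.sin(p[2]),np.cos(p[2])]])
    print(" lane jar",(R@(np.array([.6065,-.246])-p[:2])).round(4))
    if w==(1,):pw=p
np.save("lane.npy",pw)
i=cv2.resize(W["pixels"][120:360,320:480],None,fx=4,fy=4,interpolation=cv2.INTER_CUBIC)
for P in([[.058,.155,.01],[-.058,.155,.01],[-.058,-.203,.01],[.058,-.203,.01]],[[.039,.155,.024],[.039,-.16,.024]],[[-.039,.155,.024],[-.039,-.16,.024]]):
    cv2.polylines(i,[np.round((proj(W,lane(pw,P))-[320,120]+.5)*4).astype(int)],len(P)>2,(0,255,0),1)
for y in (20,80,140): 
    for k in range(0,640,80): cv2.putText(i,str(320+k//4),(k,20),0,.4,(0,0,255),1)
for k in range(0,600,80): cv2.putText(i,str(120+k//4),(0,k+4),0,.4,(0,0,255),1)
cv2.imwrite("pics/w1.png",i[:600])
```

```text
(0,) [ 0.595  -0.1567  0.0839] 3670.1025390625
 lane jar [ 0.004  -0.0899]
(1,) [ 0.6033 -0.157   0.121 ] 4301.55810546875
 lane jar [-0.0075 -0.0887]
(0, 1) [ 0.6031 -0.1569  0.1218] 7766.36572265625
 lane jar [-0.0075 -0.0889]
```

View pics/w1.png

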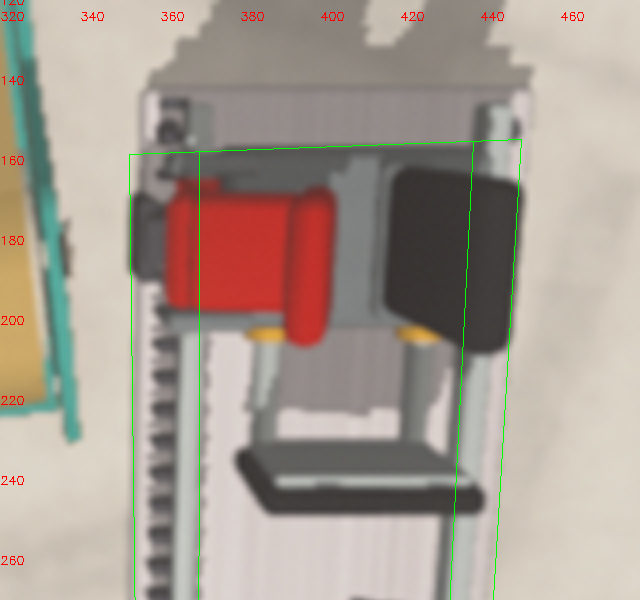

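Run:
```python
from h import *
T,W=cam("top"),cam("wrist")
A,B,D=[.058,.155,.01],[-.058,.155,.01],[-.058,-.203,.01]
kp=[(W,B,(355,142)),(W,A,(452.7,142.2)),(T,A,(323.5,184)),(T,B,(326.7,236.2)),(T,D,(496.2,225.8))]
# line points: (cam, lane x, z, pixel): lane-frame x of ray hit at z
ln=[(W,-.058,.01,(352.2,269)),(W,-.039,.024,(370.7,202)),(W,-.039,.024,(369.7,269)),(W,.039,.024,(430,257)),(W,.058,.01,(443.5,262)),
    (T,.039,.024,(359.5,186.7)),(T,-.039,.024,(359.5,224)),(T,-.039,.024,(459.5,218.7)),(T,.039,.024,(429.5,182.3))]
def f(p):
    R=np.array([[np.cos(p[2]),np.sin(p[2])],[-np.sin(p[2]),np.cos(p[2])]])
    e=[]
    for c,P,uv in kp: e+=list((R@(ray(c,*uv,P[2])[:2]-p[:2])-P[:2])*1e3)
    for c,x,z,uv in ln: e.append(((R@(ray(c,*uv,z)[:2]-p[:2]))[0]-x)*1e3)
    return np.array(e)
r=least_squares(f,[.6,-.14,.09],loss="soft_l1",f_scale=2);p=r.x;print(p.round(4),f(p).round(1));np.save("lane.npy",p)
R=np.array([[np.cos(p[2]),np.sin(p[2])],[-np.sin(p[2]),np.cos(p[2])]])
L=lambda c,uv,z:(R@(ray(c,*uv,z)[:2]-p[:2])).round(4)
print("lanejar",(R@(np.array([.6065,-.246])-p[:2])).round(4))
print("grip black top corners W",L(W,(421,162),.118),L(W,(450,166),.118),"red top",L(W,(403,167),.118))
print("pad top near edge W",L(W,(388,248),.07+0),L(W,(440,248),.07))
print("stop block back edge W",L(W,(362,201),.041),"T",L(T,(357.5,225),.041))
```

```text
[ 0.5992 -0.1412  0.0864] [ 0.8 -0.1 -0.7 -0.5 -4.5 -0.9 -0.1 -0.4 -0.1  5.4  1.1  0.7  2.6 -1.6
  2.   0.1 -0.7 -2.3  0.6]
lanejar [-0.0018 -0.1051]
grip black top corners W [-0.0093  0.136 ] [0.0165 0.1325] red top [-0.0249  0.1317]
pad top near edge W [-0.0245  0.0431] [0.0319 0.043 ]
stop block back edge W [-0.0507  0.09  ] T [-0.045   0.0921]
```

Fit: the lane is at (0.599, −0.141), yaw 0.086. The lane jar is at lane y ≈ −105 mm and the pad at about +42 mm. The loose jar is at (0.487, 0.277). Next is the grasp.

apply_moves(steps=[-0.0009,0.0442,0,0,0,0,0,-0.0009,0.0442,0,0,0,0,0,-0.0009,0.0442,0,0,0,0,0,-0.0009,0.0442,0,0,0,0,0,-0.0009,0.0442,0,0,0,0,0,-0.0009,0.0442,-0.01,0,0,0,0,-0.0008,0.0442,-0.02,0,0,0,0,-0.0008,0.0442,-0.02,0,0,0,0,0,0,-0.03,0,0,0,0,0,0,0,0,0,0,0])

```text
t: 2.75
ee_pos: [0.4859, 0.2791, 0.3602]
tool_rot: [0.521, 0.475, 0.523, -0.48]
ft_force: [0.2, 0.0, -0.5]
gripper_width: 0.998
```

Run:
```python
from h import *
from rig import manip
show(manip.state());c=manip.read_camera("wrist");np.savez("wrist2.npz",**c)
h=c["pixels"].copy()
q=proj(c,cyl(.4874,.2773,0,.091,.033))
cv2.polylines(h,[q[40:].round().astype(int)],True,(0,255,0),1);cv2.polylines(h,[q[:40].round().astype(int)],True,(0,0,255),1)
cv2.imwrite("pics/w2.png",h)
```

```text
t 2.75 tcp [0.4859 0.2791 0.3602] x [-0.007 -0.003 -1.   ] jaw [ 0.996  0.089 -0.007] jawyaw 0.089 F [ 0.15  0.01 -0.55] w 0.998 q [0.46 0.36 1.54 0.   1.24 0.37]
```

View pics/w2.png

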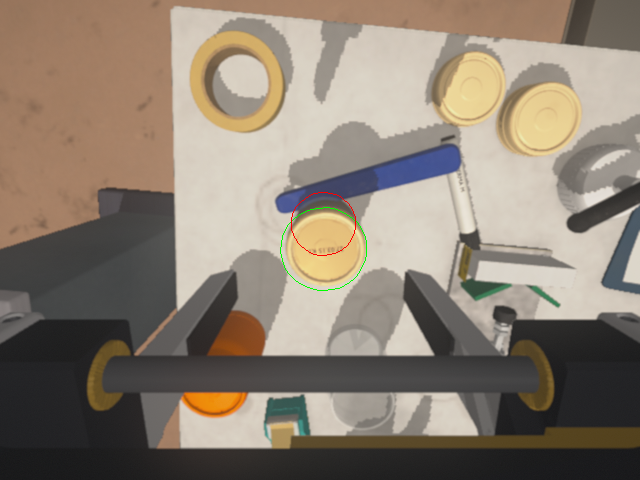

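The predicted outline (green) sits on the cap at about (323,248), and both finger paths are clear. I'll descend and grip.

apply_moves(steps=[0,0,-0.035,0,0,0,0,0,0,-0.03,0,0,0,0,0,0,-0.025,0,0,0,0,0,0,-0.02,0,0,0,0,0,0,-0.0123,0,0,0,0,0,0,0,0,0,0,0,0,0,0,0,0,0,120,0,0,0,0,0,0,150,0,0,0,0,0,0,255,0,0,0,0,0,0,255,0,0,0,0,0,0,255,0,0,0,0,0,0,255], squeeze=20)

```text
t: 4.0
ee_pos: [0.4876, 0.2774, 0.2429]
tool_rot: [0.521, 0.478, 0.521, -0.478]
ft_force: [-0.8, -1.4, 5.9]
gripper_width: 0.685
```

apply_moves(steps=[0,0,0,0,0,0,255,0,0,0.01,0,0,0,255,0,0,0.02,0,0,0,255,0,0,0,0,0,0,255])

```text
t: 4.4
ee_pos: [0.4878, 0.2776, 0.2747]
tool_rot: [0.521, 0.479, 0.52, -0.477]
ft_force: [0.5, 0.2, -1.3]
gripper_width: 0.686
```

```bash
python3 -c "
from h import *
from rig import manip
show(manip.state())"
```

```text
t 4.4 tcp [0.4878 0.2776 0.2747] x [ 0.003  0.002 -1.   ] jaw [0.996 0.085 0.003] jawyaw 0.0856 F [ 0.47  0.17 -1.32] w 0.686 q [0.45 0.46 1.62 0.   1.06 0.37]
```

apply_moves(steps=[0,0,0.03,0,0,0,255,0,0,0.04,0,0,0,255,0,0,0.04,0,0,0,255,0.005,-0.018,0.018,0,0,0,255,0.0103,-0.0397,0,0,0,0,255,0.0103,-0.0397,0,0,0,0,255,0.0103,-0.0397,0,0,0,0,255,0.0103,-0.0397,0,0,0,0,255,0.0103,-0.0397,0,0,0,0,255,0.0103,-0.0397,0,0,0,0,255,0.0103,-0.0397,0,0,0,0,255,0.0103,-0.0397,0,0,0,0,255])

```text
t: 5.6
ee_pos: [0.575, -0.0599, 0.3996]
tool_rot: [0.521, 0.478, 0.521, -0.478]
ft_force: [-0.2, 1.0, -2.0]
gripper_width: 0.689
```

apply_moves(steps=[0.0103,-0.0397,0,0,0,0,255,0.01,-0.035,0,0,0,0,255,0.0057,-0.0258,0,0,0,0,255,0,0,0,0,0,0,255,0,0,0,0,0,0,255,0,0,0,0,0,0,255])

```text
t: 6.2
ee_pos: [0.6008, -0.1578, 0.4]
tool_rot: [0.521, 0.478, 0.521, -0.478]
ft_force: [-0.1, 0.5, -1.2]
gripper_width: 0.687
```

Run:
```python
from h import *
from rig import manip
s=manip.state();show(s);c=manip.read_camera("top");np.savez("top2.npz",**c)
t=cv2.resize(c["pixels"][120:300,250:520],None,fx=2.9,fy=2.9,interpolation=cv2.INTER_CUBIC)
p=np.load("lane.npy")
for y in(-.105,-.018):
    q=proj(c,lane(p,cyl(0,y,.01,.101,.031)))
    for k in(q[40:],q[:40]):cv2.polylines(t,[((k-[250,120]+.5)*2.9).round().astype(int)],True,(0,255,0),1)
cv2.imwrite("pics/t2.png",t)
tc,R=tool(s);g=tc[:2];r=np.array([[np.cos(p[2]),np.sin(p[2])],[-np.sin(p[2]),np.cos(p[2])]]);print(r@(g-p[:2]))
```

```text
t 6.2 tcp [ 0.6008 -0.1578  0.4   ] x [-0.001  0.    -1.   ] jaw [ 0.996  0.086 -0.   ] jawyaw 0.0864 F [-0.11  0.48 -1.17] w 0.687 q [-0.32  0.46  1.31  0.    1.37 -0.4 ]
[ 0.00012636 -0.01671413]
```

View pics/t2.png

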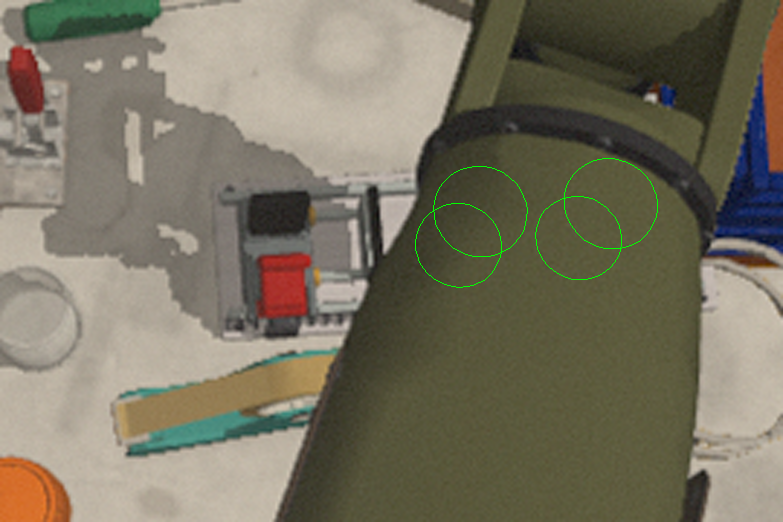

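The top view is blocked by the arm, but the grip reading (64.6 mm) shows the jar is held. I'll lower it by feel: a rail would stop it at TCP z≈0.266, the floor at about 0.252.

apply_moves(steps=[0,0,-0.04,0,0,0,255,0,0,-0.04,0,0,0,255,0,0,-0.03,0,0,0,255,0,0,-0.015,0,0,0,255,0,0,-0.005,0,0,0,255,0,0,-0.004,0,0,0,255,0,0,-0.003,0,0,0,255,0,0,-0.003,0,0,0,255,0,0,0,0,0,0,255])

```text
t: 7.15
ee_pos: [0.6009, -0.1587, 0.2607]
tool_rot: [0.521, 0.478, 0.521, -0.478]
ft_force: [-0.5, -0.4, -1.3]
gripper_width: 0.689
```

apply_moves(steps=[0,0,-0.002,0,0,0,255,0,0,-0.002,0,0,0,255,0,0,-0.002,0,0,0,255,0,0,0,0,0,0,255])

```text
t: 7.55
ee_pos: [0.6008, -0.1587, 0.254]
tool_rot: [0.521, 0.478, 0.521, -0.478]
ft_force: [0.0, 0.4, -2.5]
gripper_width: 0.685
```

Run:
```python
from h import *
from rig import manip
s=manip.state();show(s);c=manip.read_camera("scene");np.savez("scene2.npz",**c)
p=np.load("lane.npy");i=cv2.resize(c["pixels"][170:370,320:540],None,fx=3,fy=3)
tc,_=tool(s);z=tc[2]-.242
for k in np.split(proj(c,cyl(*tc[:2],z,z+.091,.033)),2):cv2.polylines(i,[((k-[320,170]+.5)*3).round().astype(int)],True,(0,255,0),1)
cv2.imwrite("pics/s2.png",i)
```

```text
t 7.55 tcp [ 0.6008 -0.1587  0.254 ] x [-0.  0. -1.] jaw [ 0.996  0.085 -0.   ] jawyaw 0.0855 F [ 0.02  0.44 -2.47] w 0.685 q [-0.32  0.61  1.44  0.    1.09 -0.4 ]
```

View pics/s2.png

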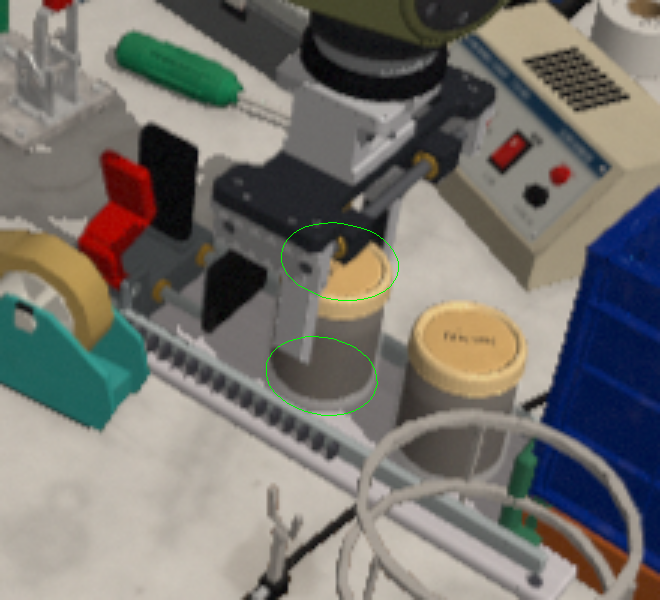

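The jar is between the rails and upright, with a clear gap to the pad and the lane jar. I'll lower it the last 2 mm.

apply_moves(steps=[0,0,-0.001,0,0,0,255,0,0,-0.001,0,0,0,255,0,0,0,0,0,0,255])

```text
t: 7.9
ee_pos: [0.6009, -0.1588, 0.2529]
tool_rot: [0.521, 0.478, 0.521, -0.478]
ft_force: [-1.9, -1.2, 4.2]
gripper_width: 0.688
```

apply_moves(steps=[0,0,-0.001,0,0,0,255,0,0,0,0,0,0,255,0,0,0,0,0,0,255])

```text
t: 8.2
ee_pos: [0.6009, -0.1588, 0.2529]
tool_rot: [0.521, 0.478, 0.521, -0.478]
ft_force: [-5.5, 0.1, 14.1]
gripper_width: 0.686
```

apply_moves(steps=[0,0,0.001,0,0,0,255,0,0,0,0,0,0,75,0,0,0,0,0,0,60,0,0,0,0,0,0,30,0,0,0,0,0,0,0,0,0,0,0,0,0,0,0,0,0,0,0,0,0,0,0,0.02,0,0,0,0,0,0,0.035,0,0,0,0,0,0,0.03,0,0,0,0,0,0,0.01,0,0,0,0])

```text
t: 9.3
ee_pos: [0.601, -0.1588, 0.3506]
tool_rot: [0.522, 0.479, 0.519, -0.477]
ft_force: [0.1, -0.4, -0.4]
gripper_width: 1.0
```

apply_moves(steps=[-0.0034,0.04,0,0,0,0,0,-0.0034,0.04,0,0,0,0,0,-0.0026,0.03,0,0,0,0,0,-0.002,0.0212,0,0,0,0,0,0,0,0,0,0,0,0,0,0,0,0,0,0,0])

```text
t: 9.9
ee_pos: [0.5895, -0.0276, 0.3467]
tool_rot: [0.521, 0.478, 0.521, -0.478]
ft_force: [-0.8, -0.2, -0.2]
gripper_width: 1.003
```

Run:
```python
from h import *
from rig import manip
s=manip.state();show(s);c=manip.read_camera("wrist");np.savez("wrist3.npz",**c);d=manip.read_camera("scene");np.savez("scene3.npz",**d)
p=np.load("lane.npy");r=np.array([[np.cos(p[2]),np.sin(p[2])],[-np.sin(p[2]),np.cos(p[2])]])
tc,_=tool(s);print("grip in lane",r@(tc[:2]-p[:2]))
i=c["pixels"].copy()
for P in([[.018,.094,.118],[.018,.134,.118]],[[-.036,.097,.118],[-.036,.131,.118]],[[.033,-.0177,.101],[-.033,-.0177,.101]]):
    cv2.polylines(i,[proj(c,lane(p,P)).round().astype(int)],False,(0,255,0),1)
j=d["pixels"][190:390,380:540]
o=np.zeros((480,800,3),np.uint8);o[:360,:480]=cv2.resize(i,(480,360));o[:400,480:]=cv2.resize(j,(320,400));cv2.imwrite("pics/w3.png",o)
```

```text
t 9.9 tcp [ 0.5895 -0.0276  0.3467] x [-0.001 -0.    -1.   ] jaw [ 0.996  0.086 -0.001] jawyaw 0.0863 F [-0.77 -0.21 -0.22] w 1.003 q [-0.11  0.44  1.47 -0.    1.23 -0.2 ]
grip in lane [5.79340663e-05 1.13993219e-01]
```

View pics/w3.png

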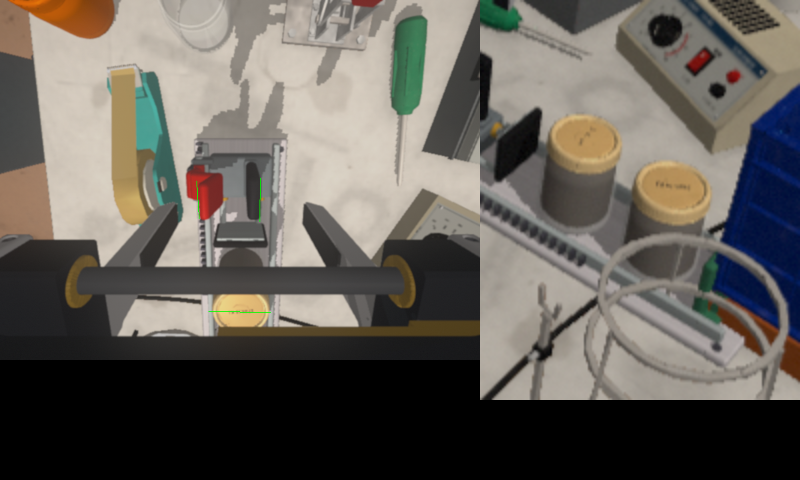

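Run:
```python
from h import *
T,S=cam("top"),cam("scene");p=np.load("lane.npy");r=np.array([[np.cos(p[2]),np.sin(p[2])],[-np.sin(p[2]),np.cos(p[2])]])
for ut,us in(((355,251),(335,251)),((378,241),(367,283)),((378,262),(358,307))):
    f=lambda P:np.r_[proj(T,P)[0]-ut,proj(S,P)[0]-us]
    x=least_squares(f,[.5,-.05,.05]).x;print(x.round(3),f(x).round(1),"lane",(r@(x[:2]-p[:2])).round(3))
```

```text
[ 0.482 -0.044  0.113] [-0.1  0.1  0.2 -0. ] lane [-0.109  0.107]
[ 0.513 -0.093  0.052] [-0.1  0.1  0.1 -0. ] lane [-0.082  0.055]
[ 0.48 -0.1   0.02] [ 1.5 -2.  -2.1  0.4] lane [-0.116  0.051]
```

apply_moves(steps=[0,0,-0.03,0,0,0,0,0,0,-0.02,0,0,0,0,0,0,-0.01,0,0,0,0,0,0,-0.008,0,0,0,0,0,0,-0.002,0,0,0,0,0,0,0,0,0,0,0,0,0,0,0,0,0,60,0,0,0,0,0,0,90], squeeze=50)

```text
t: 10.8
ee_pos: [0.589, -0.0279, 0.278]
tool_rot: [0.52, 0.477, 0.522, -0.479]
ft_force: [-13.5, -0.7, 12.1]
gripper_width: 0.869
```

apply_moves(steps=[0,0,0,0,0,0,120,0,0,0,0,0,0,140,0,0,0,0,0,0,160,0,0,0,0,0,0,255,0,0,0,0,0,0,255,0,0,0,0,0,0,255])

```text
t: 11.4
ee_pos: [0.5895, -0.0277, 0.2779]
tool_rot: [0.521, 0.478, 0.521, -0.478]
ft_force: [-9.1, -0.3, 4.5]
gripper_width: 0.375
```

The lever is squeezed (35.3 mm across). I'll slide the stop along lane −y.

apply_moves(steps=[0.0002,-0.002,0,0,0,0,255,0.0003,-0.004,0,0,0,0,255,0.0004,-0.004,0,0,0,0,255,0.0003,-0.004,0,0,0,0,255,0.0004,-0.004,0,0,0,0,255,0.0003,-0.004,0,0,0,0,255])

```text
t: 12.0
ee_pos: [0.5915, -0.0498, 0.2779]
tool_rot: [0.521, 0.478, 0.521, -0.478]
ft_force: [-3.5, 3.6, 5.6]
gripper_width: 0.376
```

apply_moves(steps=[0.0003,-0.003,0,0,0,0,255,0.0002,-0.003,0,0,0,0,255,0.0003,-0.003,0,0,0,0,255,0.0003,-0.003,0,0,0,0,255,0.0002,-0.003,0,0,0,0,255,0.0003,-0.003,0,0,0,0,255])

```text
t: 12.6
ee_pos: [0.593, -0.0677, 0.2779]
tool_rot: [0.521, 0.478, 0.521, -0.478]
ft_force: [-4.9, 3.5, 6.4]
gripper_width: 0.378
```

apply_moves(steps=[0.0003,-0.003,0,0,0,0,255,0.0002,-0.003,0,0,0,0,255,0.0003,-0.003,0,0,0,0,255,0.0003,-0.003,0,0,0,0,255])

```text
t: 13.0
ee_pos: [0.5941, -0.0797, 0.2779]
tool_rot: [0.521, 0.478, 0.521, -0.478]
ft_force: [-4.6, 5.3, 7.1]
gripper_width: 0.376
```

```bash
cat >> h.py <<'E'
def lanepos(s):
    p=np.load("lane.npy");r=np.array([[np.cos(p[2]),np.sin(p[2])],[-np.sin(p[2]),np.cos(p[2])]]);return (r@(tool(s)[0][:2]-p[:2])).round(4), (r@np.array(s["ft_force"][:2])).round(2)
E
python3 -c "
from h import *
from rig import manip
s=manip.state();show(s);print(lanepos(s))"
```

```text
t 13.0 tcp [ 0.5941 -0.0797  0.2779] x [ 0.  0. -1.] jaw [0.996 0.086 0.   ] jawyaw 0.0856 F [-4.57  5.32  7.11] w 0.376 q [-0.19  0.54  1.5   0.    1.11 -0.28]
(array([0.0002, 0.0617]), array([-4.09,  5.7 ]))
```

apply_moves(steps=[0.0002,-0.002,0,0,0,0,255,0.0002,-0.002,0,0,0,0,255,0.0001,-0.002,0,0,0,0,255])

```text
t: 13.3
ee_pos: [0.5946, -0.0856, 0.2779]
tool_rot: [0.521, 0.478, 0.521, -0.478]
ft_force: [-4.1, 5.6, 5.9]
gripper_width: 0.374
```

apply_moves(steps=[0.0002,-0.002,0,0,0,0,255,0.0002,-0.002,0,0,0,0,255,0.0001,-0.002,0,0,0,0,255])

```text
t: 13.6
ee_pos: [0.5951, -0.0916, 0.2779]
tool_rot: [0.521, 0.478, 0.521, -0.478]
ft_force: [-3.7, 4.4, 5.5]
gripper_width: 0.376
```

apply_moves(steps=[0.0002,-0.002,0,0,0,0,255,0.0002,-0.002,0,0,0,0,255,0.0001,-0.002,0,0,0,0,255])

```text
t: 13.9
ee_pos: [0.5956, -0.0976, 0.2779]
tool_rot: [0.521, 0.478, 0.521, -0.478]
ft_force: [-3.2, 5.6, 5.1]
gripper_width: 0.369
```

apply_moves(steps=[0.0002,-0.002,0,0,0,0,255,0.0002,-0.002,0,0,0,0,255,0.0001,-0.002,0,0,0,0,255])

```text
t: 14.2
ee_pos: [0.5961, -0.1034, 0.2779]
tool_rot: [0.521, 0.478, 0.521, -0.478]
ft_force: [-3.4, 8.7, 5.9]
gripper_width: 0.375
```

apply_moves(steps=[0.0002,-0.002,0,0,0,0,255,0.0002,-0.002,0,0,0,0,255,0.0001,-0.002,0,0,0,0,255])

```text
t: 14.5
ee_pos: [0.5967, -0.1091, 0.2779]
tool_rot: [0.521, 0.478, 0.521, -0.478]
ft_force: [-4.5, 10.8, 7.5]
gripper_width: 0.378
```

apply_moves(steps=[0.0002,-0.002,0,0,0,0,255,0.0002,-0.002,0,0,0,0,255,0,0,0,0,0,0,255])

```text
t: 14.8
ee_pos: [0.597, -0.1131, 0.2779]
tool_rot: [0.521, 0.478, 0.521, -0.478]
ft_force: [-5.2, 8.9, 7.3]
gripper_width: 0.377
```

apply_moves(steps=[0.0002,-0.002,0,0,0,0,255,0.0001,-0.001,0,0,0,0,255,0.0001,-0.001,0,0,0,0,255])

```text
t: 15.1
ee_pos: [0.5974, -0.1167, 0.2779]
tool_rot: [0.521, 0.478, 0.522, -0.477]
ft_force: [-6.1, 13.6, 8.6]
gripper_width: 0.376
```

apply_moves(steps=[0.0001,-0.001,0,0,0,0,255,0.0001,-0.001,0,0,0,0,255,0,0,0,0,0,0,255,0,0,0,0,0,0,255])

```text
t: 15.5
ee_pos: [0.5976, -0.1187, 0.2779]
tool_rot: [0.521, 0.478, 0.522, -0.478]
ft_force: [-6.6, 13.0, 8.3]
gripper_width: 0.375
```

Run:
```python
from h import *
from rig import manip
s=manip.state();show(s);print(lanepos(s))
f=[]
for k in range(6):
    c=manip.read_camera("scene"); f.append(lanepos(manip.state())[1])
print(np.array(f).tolist());np.savez("scene4.npz",**c)
```

```text
t 15.5 tcp [ 0.5976 -0.1187  0.2779] x [-0.     0.002 -1.   ] jaw [ 0.996  0.086 -0.   ] jawyaw 0.0863 F [-6.64 12.96  8.28] w 0.375 q [-0.26  0.56  1.47  0.    1.12 -0.34]
(array([0.0003, 0.0225]), array([-5.49, 13.49]))
[[-5.62, 13.15], [-4.34, 13.51], [-5.16, 13.08], [-5.85, 13.56], [-4.76, 14.21], [-5.29, 13.44]]
```

apply_moves(steps=[0.0001,-0.001,0,0,0,0,255,0,0,0,0,0,0,255,0,0,0,0,0,0,0,0,0,0,0,0,0,0,0,0,0,0,0,0,0,0,0,0,0,0,0,0,0,0,0,0,0,0,0])

```text
t: 16.5
ee_pos: [0.5987, -0.1204, 0.2806]
tool_rot: [0.523, 0.48, 0.519, -0.477]
ft_force: [2.2, 6.1, 21.0]
gripper_width: 0.763
```

apply_moves(steps=[0,0,0.02,0,0,0,0,0,0,0.03,0,0,0,0,0,0,0.04,0,0,0,0,0,0,0.03,0,0,0,0,0,0,0,0,0,0,0])

```text
t: 17.0
ee_pos: [0.5978, -0.121, 0.4021]
tool_rot: [0.523, 0.479, 0.518, -0.477]
ft_force: [0.5, 0.3, -0.2]
gripper_width: 1.0
```

Run:
```python
from h import *
from rig import manip
s=manip.state();show(s);c=manip.read_camera("scene");w=manip.read_camera("wrist");np.savez("wrist5.npz",**w);np.savez("scene5.npz",**c)
b=np.load("scene4.npz")["pixels"]
p=np.load("lane.npy")
ys=np.array([[-.05,y,.01] for y in np.arange(.1,-.06,-.01)])
o=np.zeros((600,800,3),np.uint8)
o[:300,:400]=cv2.resize(b[200:350,360:560],(400,300));o[:300,400:]=cv2.resize(c["pixels"][200:350,360:560],(400,300))
wi=w["pixels"]
q=proj(w,lane(p,[[0,.02,.1]]))[0];print(q)
x0,y0=int(np.clip(q[0]-133,0,374)),int(np.clip(q[1]-90,0,280))
o[300:,:400]=cv2.resize(wi[y0:y0+200,x0:x0+266],(400,300));o[300:,400:]=cv2.resize(wi,(400,300))
cv2.imwrite("pics/f.png",o)
```

```text
t 17.0 tcp [ 0.5978 -0.121   0.4021] x [ 0.008 -0.002 -1.   ] jaw [0.996 0.085 0.007] jawyaw 0.0853 F [ 0.55  0.27 -0.16] w 1.0 q [-0.26  0.44  1.34 -0.    1.36 -0.34]
[317.48540528 238.41789987]
```

View pics/f.png

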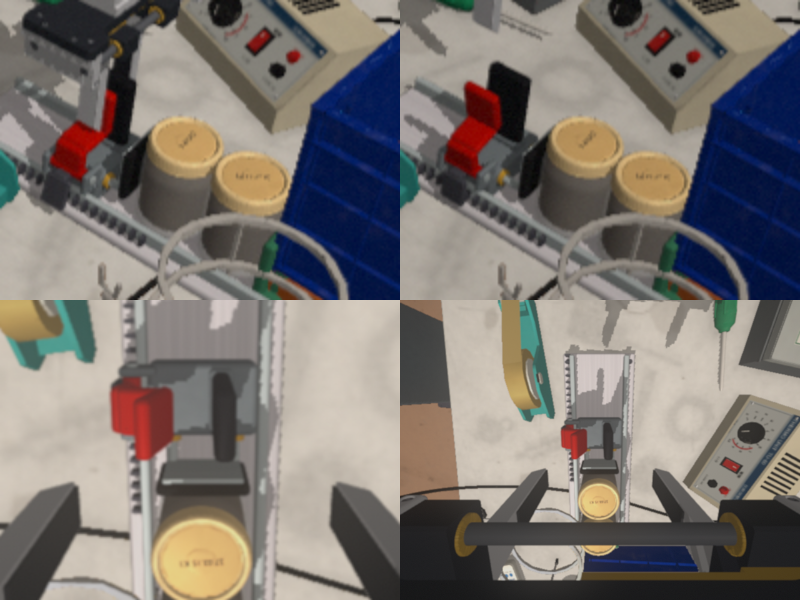

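Run:
```python
from h import *
p=np.load("lane.npy");r=np.array([[np.cos(p[2]),np.sin(p[2])],[-np.sin(p[2]),np.cos(p[2])]])
L=lambda c,uv,z:(r@(ray(c,*uv,z)[:2]-p[:2])*1e3).round(1)
S0,S4,S5=cam("scene"),cam("scene4"),cam("scene5")
def track(a,b,x,y,w,h,rad=30):
    t=a["pixels"][y:y+h,x:x+w];s=b["pixels"][y-rad:y+h+rad,x-rad:x+w+rad]
    m=cv2.matchTemplate(cv2.resize(s,None,fx=4,fy=4,interpolation=2),cv2.resize(t,None,fx=4,fy=4,interpolation=2),cv2.TM_CCOEFF_NORMED)
    _,v,_,l=cv2.minMaxLoc(m);return (np.array(l)/4-rad),round(v,3)
# pixel patches in scene4: block/bushing area, lane jar cap, new jar cap
for n,b,z in(("block",(384,280,14,14),.04),("bushing",(405,284,14,14),.03),("pad",(420,268,14,28),.05),("newcap",(432,258,38,30),.101),("lanecap",(468,275,36,28),.101)):
    d,v=track(S4,S5,*b);u=np.array([b[0]+b[2]/2,b[1]+b[3]/2]);print(n,d,v,"lane shift mm",L(S5,u+d,z)-L(S4,u,z))
for n,c in(("s0",S0),("s5",S5)):
    h=cv2.cvtColor(c["pixels"],40);m=cv2.inRange(h,(0,150,70),(6,255,255))|cv2.inRange(h,(174,150,70),(180,255,255))
    x0,x1=(340,385) if n=="s0" else (375,420)
    m[:, :x0]=0;m[:,x1:]=0;m[:205]=0;m[300:]=0
    P=np.argwhere(m)[:,::-1];print(n,len(P),P.min(0),P.max(0))
    tl=P[np.argmin(P[:,0]*.6+P[:,1])];tr=P[np.argmin(-P[:,0]*.9+P[:,1])]
    print(" red TL",tl,L(c,tl,.118)," TR",tr,L(c,tr,.118))
    g=c["pixels"].max(2)<45;g=np.argwhere(g)[:,::-1];g=g[(g[:,0]>x0+15)&(g[:,0]<x1+15)&(g[:,1]>205)&(g[:,1]<250)]
    bl=g[np.argmin(g[:,0]*.6+g[:,1])];br=g[np.argmin(-g[:,0]*.9+g[:,1])];print(" black TL",bl,L(c,bl,.118),"TR",br,L(c,br,.118))
print("jars", [ (r@(capfit(S5,*uv,.101)[0]-p[:2])*1e3).round(1) for uv in((453,268),(486,288))])
```

```text
block [-2.25 -1.  ] 0.942 lane shift mm [-0.6  4.4]
bushing [-2.5  -1.75] 0.865 lane shift mm [0.6 5.8]
pad [0. 0.] 0.917 lane shift mm [0. 0.]
newcap [0. 0.] 0.999 lane shift mm [0. 0.]
lanecap [0. 0.] 0.995 lane shift mm [0. 0.]
s0 540 [346 220] [371 265]
 red TL [354 221] [-30.1 131. ]  TR [367 225] [-23.5 106.8]
 black TL [368 212] [  7.3 129.1] TR [383 218] [11.5 98.2]
s5 729 [382 241] [410 288]
 red TL [394 241] [-26.8  45.2]  TR [408 247] [-23.6  18.3]
 black TL [406 232] [ 6.8 44.3] TR [422 238] [12.  14.3]
jars [array([  -6.8, -113.9]), array([  -6.8, -113.9])]
```

Run:
```python
from h import *
p=np.load("lane.npy");r=np.array([[np.cos(p[2]),np.sin(p[2])],[-np.sin(p[2]),np.cos(p[2])]])
L=lambda c,uv,z:(r@(ray(c,*uv,z)[:2]-p[:2])*1e3).round(1)
for n in("wrist","wrist3","wrist5"):
    c=cam(n);h=cv2.cvtColor(c["pixels"],40);m=cv2.inRange(h,(0,140,60),(7,255,255))|cv2.inRange(h,(173,140,60),(180,255,255))
    k,l,st,ce=cv2.connectedComponentsWithStats(m);q=proj(c,lane(p,[[-.03,.027 if n=="wrist5" else .113,.1]]))[0]
    i=min((i for i in range(1,k) if st[i,4]>80),key=lambda i:np.hypot(*(ce[i]-q)));P=np.argwhere(l==i)
    yb=P[:,0].max();print(n,"bbox",st[i][:4].tolist(),"cam lane",(r@(c["world_from_camera"][:2,3]-p[:2])*1e3).round(0))
    for v in range(yb-1,P[:,0].min(),-8):
        u=P[P[:,0]==v][:,1];print("  row",v,u.min(),u.max(),"at z.118:",L(c,(u.min()-.5,v),.118),L(c,(u.max()+.5,v),.118))
    # predicted outer top edge for several angles
    ys=.0285 if n=="wrist5" else .114
    for th in(0,.1,.2,.26):
        s=np.array([[-.036+.07*th,ys+d,.118] for d in(.017,-.017)]);print("  pred th",th,proj(c,lane(p,s)).round(1).tolist())
    print("  black pred",proj(c,lane(p,[[.018,ys+.02,.118],[.018,ys-.02,.118]])).round(1).tolist())
```

```text
wrist bbox [362, 165, 41, 41] cam lane [-98. 148.]
  row 204 392 399 at z.118: [-33.3  98.8] [-26.1  98.8]
  row 196 363 401 at z.118: [-59.9 106.1] [-24.7 106.1]
  row 188 362 402 at z.118: [-61.  113.3] [-24.2 113.3]
  row 180 362 402 at z.118: [-61.2 120.4] [-24.6 120.4]
  row 172 362 402 at z.118: [-61.4 127.4] [-25.1 127.4]
  pred th 0 [[390.4, 167.8], [388.4, 206.0]]
  pred th 0.1 [[398.3, 167.8], [396.1, 206.0]]
  pred th 0.2 [[406.2, 167.8], [403.8, 206.0]]
  pred th 0.26 [[411.0, 167.8], [408.5, 206.0]]
  black pred [[451.9, 164.3], [447.6, 209.2]]
wrist3 bbox [249, 221, 48, 72] cam lane [  1. 188.]
  row 291 268 276 at z.118: [-34.1  96.7] [-28.1  96.7]
  row 283 267 284 at z.118: [-34.5 102.4] [-22.7 102.4]
  row 275 266 292 at z.118: [-35. 108.] [-17.3 108. ]
  row 267 265 296 at z.118: [-35.4 113.5] [-14.6 113.6]
  row 259 250 296 at z.118: [-44.9 119. ] [-14.5 119. ]
  row 251 250 295 at z.118: [-44.6 124.4] [-15.  124.4]
  row 243 249 295 at z.118: [-44.9 129.7] [-14.9 129.8]
  row 235 249 295 at z.118: [-44.6 135. ] [-14.8 135. ]
  row 227 256 271 at z.118: [-40.  140
[... 225 characters left out ...]
, 236.6], [346.0, 294.9]]
wrist5 bbox [258, 200, 41, 54] cam lane [ 1. 94.]
  row 252 274 284 at z.118: [-35.3  13.5] [-26.4  13.5]
  row 244 274 293 at z.118: [-35.   20.2] [-19.1  20.2]
  row 236 264 298 at z.118: [-42.7  26.8] [-15.   26.8]
  row 228 259 297 at z.118: [-46.4  33.3] [-15.7  33.3]
  row 220 259 297 at z.118: [-46.1  39.8] [-15.5  39.7]
  row 212 258 297 at z.118: [-46.6  46.1] [-15.4  46.1]
  row 204 270 276 at z.118: [-37.   52.4] [-31.6  52.4]
  pred th 0 [[271.1, 212.8], [272.7, 254.4]]
  pred th 0.1 [[280.1, 212.8], [281.4, 254.4]]
  pred th 0.2 [[289.1, 212.8], [290.1, 254.4]]
  pred th 0.26 [[294.5, 212.8], [295.3, 254.4]]
  black pred [[340.5, 208.9], [339.7, 257.9]]
```

```bash
python3 -c "
from rig import manip
print(manip.finish_job(), manip.state()['t'])"
```

```text
the job is handed in; nothing more can be done
the job is handed in; nothing more can be done
```

The loose filled jar stands upright in the lane, the stop is locked behind it, and the job is handed in. No verdict came back. I couldn't measure the final pad force; I estimate 8–12.5 N, inside the 5–16 N required.

**What I did:**
- I set the loose jar in the lane between the lane jar and the stop, lowering it until it touched the floor.
- I squeezed the release lever at 50 N and slid the stop until the wrist force read about 13.5 N. After 1 mm more I let go and lifted clear. It took about 17 s of the 64 s.

**Last checks:**
- **Jars:** both are upright and in line. Neither they nor the pad moved in the images when I let go.
- **Lever:** in the wrist picture its top edge is at −35 mm, against −36 mm when free. That is about 0.01 rad, so the pawl should be in a notch.
- **Empty jar:** I never went near it, but did not measure it again at the end.

**Failed or in disagreement:**
- **Stop position:** the stop's total travel measured 83–86 mm. It should be a multiple of 10 mm if it started and ended in a notch, so I could not tell 80 from 90. That is why the force is a range.
- **Fits:** the final numeric fit of the jar caps failed. That the jars are centred rests on the pictures and on the rails allowing only 6 mm to either side. Some early lane fits also disagreed, so I used the one that combined the top and wrist views.
- **Force on letting go:** the wrist briefly read about 21 N upward as the fingers opened, probably against the leaning lever.

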